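# Put the right lids back on four turned boxes

## Robot

A 7-joint arm with a two-finger parallel gripper is mounted at the origin on the work surface. World frame = base frame: x ahead of the robot, y to its left, z up, the work surface at z = 0. Lengths are in mm, angles in rad, forces in N, time in s.
With the tool pointing down it reaches from about 400 to 850 mm from the base axis. Payload 4.5 kg.
Tool frame: the origin (TCP) lies on the centre line of the jaws, within the pads' length; the fingertips stand 19 mm ahead of it and the grasp point (between the pads) is the TCP (ctrl.tip_extent is the distance from the TCP to the fingertips, in mm); z points along the fingers, y is the line along which they close (so a half turn about z gives the same grasp; the last joint's range is limited). The gripper opens to 85 mm and grips with 20 to 120 N. Pads are 22 mm wide; open, the fingers measure 114 mm over their backs; the gripper's body (76 mm by 85 mm) begins 54 mm behind the grasp point. The pads swing forward as they close: fully open they stand 13 mm farther back than shut.
Start: joints at [1.277, 0.689, -0.195, 1.565, 0.157, 0.902, -0.215], TCP at [201.255, -591.734, 250.317] pointing down, gripper open.
Joint ranges: [-3.01, 3.01], [-0.46, 2.08], [-1.47, 1.51], [0.13, 2.56], [-1, 4.14], [0.04, 2.09], [-2.66, 2.66]. Speed limits (rad/s): [2.57, 2.57, 3.14, 3.14, 3.14, 3.14, 3.14].

## Interface

Orientations are given as a unit quaternion [x, y, z, w].
In Python, from station import ctrl gives the robot as it stands. Calls block until the motion is done:
- ctrl.reach(position, orientation): joint-space move of the TCP to a pose.
- ctrl.move_l(position, rotation=None, feed=150, force_limit=None): straight line of the TCP; rotation=None keeps the orientation; feed is the mean speed in mm/s. With force_limit (N) it stops when the force on the tool has changed by that much, and returns True; else False.
- ctrl.move_j(angles): joint-space move.
- ctrl.gripper_to(opening, strength=None): opening from 0.0 (shut) to 1.0 (fully open); strength is the grip in N (None keeps the last); returns when the fingers have stopped.
- ctrl.wait(seconds).
- ctrl.inverse_kinematics(position, orientation): joint angles nearest the present ones, or None.
- ctrl.capture(name): name is "scene" or "side" or "wrist"; returns a dict with "img" (400x640x3 uint8, red, green, blue), "camera_matrix" (3x3 intrinsics, pixels), "dist_coeffs" ([k1, k2, p1, p2, k3] as OpenCV has them; the pictures are not rectified), "pose" (4x4, takes a point from camera to world coordinates). Camera axes: x right, y up, looking along -z (the intrinsics and any distortion apply to the point x, -y, -z); pixel columns grow to the right and rows downward; lengths in mm; the calibration is good to about 2 mm. A picture is of the moment at which its call begins. There is no depth.
A pose or a line that the arm cannot do raises ctrl.MotionError and nothing moves.
- ctrl.job_done(): hands the job in; it is judged then, once.
Readings, each from a call of its own:
- ctrl.current_time_s(): time.
- ctrl.current_joint_pos(): joint angles.
- ctrl.current_dq(): joint speeds.
- ctrl.current_effort(): joint torques, N m.
- ctrl.current_tool_pos(): TCP position.
- ctrl.current_tool_rot(): TCP orientation.
- ctrl.current_contact_force(): force on the tool from outside, world axes, zero at the start.
- ctrl.current_moment(): the same for the moment, N m.
- ctrl.current_opening(): opening from 0.0 (shut) to 1.0 (fully open).
- ctrl.current_finger_force(): force on a finger pad.
Only numpy, scipy, OpenCV 4.12 (cv2) and the standard library are available. Lean on these libraries where they do the work, as an engineer would, in place of code of your own. Each camera call takes 0.05 s, during which the arm holds its last target. There are 200 camera calls.

## Task

The lids of the four turned boxes have been mixed up: move them round so that every box wears the lid of its own wood colour, properly seated. Use the cork mat as the free spot to park a lid on; the lids are freshly oiled, so never lay one on the bare bench. Leave the boxes standing where they are and don't knock over the bottle of finish.

Things in the scene. Friction and masses are not known exactly. Their poses are not given: they have to be found in the camera images.
- box_maple: pale cream maple round turned box, standing loose on the bench: 60 mm tall, 98 mm across at the belly, 92 mm at the rim, about 350 g; open at the top with a round mouth about 64 mm across (rim about 14 mm wide). Origin: centre of its underside, z up; the rim is 60 mm above the origin. The outer part of the rim shows around whatever lid is on it.
- box_walnut: very dark brown walnut round turned box, standing loose on the bench: 60 mm tall, 98 mm across at the belly, 92 mm at the rim, about 350 g; open at the top with a round mouth about 64 mm across (rim about 14 mm wide). Origin: centre of its underside, z up; the rim is 60 mm above the origin. The outer part of the rim shows around whatever lid is on it.
- box_blue: blue-stained round turned box, standing loose on the bench: 60 mm tall, 98 mm across at the belly, 92 mm at the rim, about 350 g; open at the top with a round mouth about 64 mm across (rim about 14 mm wide). Origin: centre of its underside, z up; the rim is 60 mm above the origin. The outer part of the rim shows around whatever lid is on it.
- box_green: green-stained round turned box, standing loose on the bench: 60 mm tall, 98 mm across at the belly, 92 mm at the rim, about 350 g; open at the top with a round mouth about 64 mm across (rim about 14 mm wide). Origin: centre of its underside, z up; the rim is 60 mm above the origin. The outer part of the rim shows around whatever lid is on it.
- lid_maple: pale cream maple lid, loose, 80 g, on a wrong box at the start. From below: spigot 54 mm across, 8 mm deep, drops into any box's mouth (5 mm play all round); disc 72 mm across, 8 mm thick, rests on the rim; cylindrical knob 24 mm across, 28 mm tall, to hold from above (44 mm in all). Origin: centre of the spigot's underside, z up; seated it lies 52 mm above the box's origin.
- lid_walnut: very dark brown walnut lid, loose, 80 g, on a wrong box at the start. From below: spigot 54 mm across, 8 mm deep, drops into any box's mouth (5 mm play all round); disc 72 mm across, 8 mm thick, rests on the rim; cylindrical knob 24 mm across, 28 mm tall, to hold from above (44 mm in all). Origin: centre of the spigot's underside, z up; seated it lies 52 mm above the box's origin.
- lid_blue: blue-stained lid, loose, 80 g, on a wrong box at the start. From below: spigot 54 mm across, 8 mm deep, drops into any box's mouth (5 mm play all round); disc 72 mm across, 8 mm thick, rests on the rim; cylindrical knob 24 mm across, 28 mm tall, to hold from above (44 mm in all). Origin: centre of the spigot's underside, z up; seated it lies 52 mm above the box's origin.
- lid_green: green-stained lid, loose, 80 g, on a wrong box at the start. From below: spigot 54 mm across, 8 mm deep, drops into any box's mouth (5 mm play all round); disc 72 mm across, 8 mm thick, rests on the rim; cylindrical knob 24 mm across, 28 mm tall, to hold from above (44 mm in all). Origin: centre of the spigot's underside, z up; seated it lies 52 mm above the box's origin.
- cork_mat: empty round cork mat fixed to the bench, 100 mm across, 6 mm thick: the free spot for a lid. Origin: centre of its underside, on the bench; a lid parked on it has its origin 6 mm higher.
- finish_bottle: bystander: loose yellow bottle of finish with a red label and white cap, 60 mm across, 150 mm tall, standing among the boxes. Origin: centre of its underside, z up.
Not all that is in view belongs to the job. Leave any yellow look-alike of the lid_maple alone. What is shaped like the lid_blue but red is not meant.

How it is judged (in metres and radians):
On the way:
1. a lid is parked on the cork mat, flat and let go (((horizontal distance between lid_maple and cork_mat below 0.03 m and height (world z) of lid_maple below 0.012 m and angle between lid_maple's own z axis and vertical below 0.1 rad and linear speed of lid_maple below 0.02 m/s and contact force between the fingers and lid_maple below 0.2 N) or (horizontal distance between lid_walnut and cork_mat below 0.03 m and height (world z) of lid_walnut below 0.012 m and angle between lid_walnut's own z axis and vertical below 0.1 rad and linear speed of lid_walnut below 0.02 m/s and contact force between the fingers and lid_walnut below 0.2 N) or (horizontal distance between lid_blue and cork_mat below 0.03 m and height (world z) of lid_blue below 0.012 m and angle between lid_blue's own z axis and vertical below 0.1 rad and linear speed of lid_blue below 0.02 m/s and contact force between the fingers and lid_blue below 0.2 N) or (horizontal distance between lid_green and cork_mat below 0.03 m and height (world z) of lid_green below 0.012 m and angle between lid_green's own z axis and vertical below 0.1 rad and linear speed of lid_green below 0.02 m/s and contact force between the fingers and lid_green below 0.2 N))), for 0.2 s.
At the end, for the whole second after the job is handed in: Every lid sits in the box of its own colour (centres within 9 mm, its underside 48 to 55 mm above the box's base, tilted under 0.06 rad to the box and 0.1 rad to vertical), let go and at rest (under 10 mm/s); every box is at rest within 30 mm of its start (horizontal distance between lid_maple and box_maple below 0.009 m and z of lid_maple in the frame of box_maple between 0.048 and 0.055 m and angle between the z axis of lid_maple and the z axis of box_maple, either way round below 0.06 rad and angle between each of lid_maple, lid_walnut, lid_blue, lid_green's own z axis and vertical below 0.1 rad and linear speed of each of lid_maple, box_maple, lid_walnut, box_walnut, lid_blue, box_blue, lid_green, box_green below 0.01 m/s and distance of each of box_maple, box_walnut, box_blue, box_green from where it was at the start of the episode below 0.03 m and contact force between the fingers and lid_maple below 0.2 N and horizontal distance between lid_walnut and box_walnut below 0.009 m and z of lid_walnut in the frame of box_walnut between 0.048 and 0.055 m and angle between the z axis of lid_walnut and the z axis of box_walnut, either way round below 0.06 rad and contact force between the fingers and lid_walnut below 0.2 N and horizontal distance between lid_blue and box_blue below 0.009 m and z of lid_blue in the frame of box_blue between 0.048 and 0.055 m and angle between the z axis of lid_blue and the z axis of box_blue, either way round below 0.06 rad and contact force between the fingers and lid_blue below 0.2 N and horizontal distance between lid_green and box_green below 0.009 m and z of lid_green in the frame of box_green between 0.048 and 0.055 m and angle between the z axis of lid_green and the z axis of box_green, either way round below 0.06 rad and contact force between the fingers and lid_green below 0.2 N); the robot touches nothing.
It fails at once if a lid is laid on the bare bench (height (world z) of any of lid_maple, lid_walnut, lid_blue, lid_green below 0.003 m).
It fails at once if a box is shifted by more than 30 mm, lifted or tipped (distance of any of box_maple, box_walnut, box_blue, box_green from where it was at the start of the episode above 0.03 m or angle between any of box_maple, box_walnut, box_blue, box_green's own z axis and vertical above 0.3 rad).
It fails at once if the bottle of finish is knocked over (angle between finish_bottle's own z axis and vertical above 0.5 rad).
It also fails if it takes over 134 s, if anything falls off the work surface, if the arm or the gripper's body presses on something with over 40 N, if the wrist force passes 120 N, or if a joint passes its speed limit or range.

## Working session

There is one attempt and no reset: what is moved stays moved. The work goes in short steps, each a Python script; the robot and the scene stay as the last script left them, time stands still between calls to the robot, and variables do not carry over. Pictures are saved under pics/ and viewed, at most 14 in all, crops included, and the job is handed in when it is done.

```bash
mkdir -p pics; ls; python3 - <<'E'
from station import ctrl
import cv2,numpy as np,pickle
d={}
for n in("scene","side","wrist"):
    c=ctrl.capture(n);d[n]=c
    cv2.imwrite(f"pics/{n}0.png",cv2.cvtColor(c["img"],cv2.COLOR_RGB2BGR))
    print(n,c["pose"].round(2).tolist(),c["camera_matrix"].round(1).tolist(),c["dist_coeffs"])
pickle.dump(d,open("d0.pkl","wb"))
print(ctrl.current_tool_rot(),ctrl.current_time_s())
E
```

```text
pics
scene [[0.82, -0.45, 0.35, 956.24], [0.57, 0.63, -0.52, -569.59], [0.01, 0.63, 0.78, 905.38], [0.0, 0.0, 0.0, 1.0]] [[405.0, 0.0, 320.3], [0.0, 405.0, 200.7], [0.0, 0.0, 1.0]] [0.0103654 0.        0.        0.        0.       ]
side [[-0.75, 0.41, -0.52, -35.74], [-0.66, -0.45, 0.6, 692.71], [0.01, 0.79, 0.61, 760.02], [0.0, 0.0, 0.0, 1.0]] [[491.6, 0.0, 316.5], [0.0, 491.6, 202.3], [0.0, 0.0, 1.0]] [-0.04120193  0.          0.          0.          0.        ]
wrist [[0.32, 0.9, 0.3, 277.22], [-0.95, 0.3, 0.1, -565.26], [-0.0, -0.32, 0.95, 371.74], [0.0, 0.0, 0.0, 1.0]] [[339.7, 0.0, 313.9], [0.0, 339.7, 197.7], [0.0, 0.0, 1.0]] [-0.0063776  0.         0.         0.         0.       ]
[ 9.86594857e-01  1.63187242e-01 -1.60573694e-04 -6.97149733e-04] 0.15
```

View pics/scene0.png

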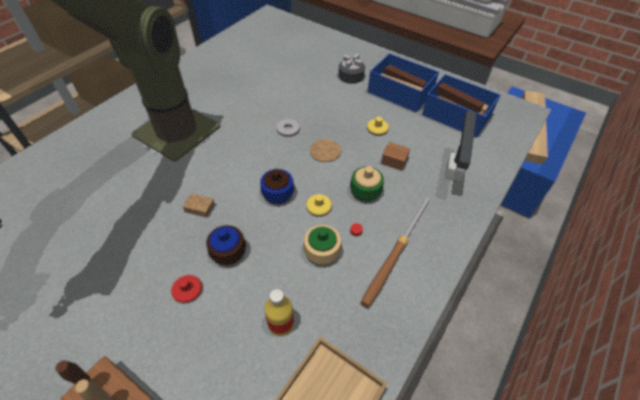

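View pics/side0.png

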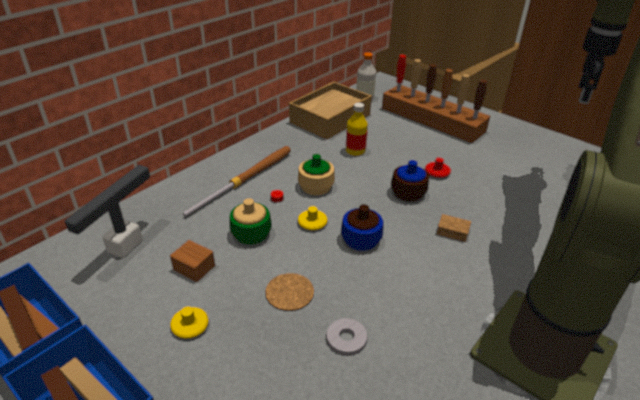

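The scene view shows boxes with their lids: blue box with walnut lid (277,185), walnut box with blue lid (226,243), green box with maple lid (367,181) and maple box with green lid (322,243). The cork mat is at (325,150) and the bottle at (279,312). Look-alikes to leave are the yellow lids (319,204) and (377,126), the red lid (186,288), the red disc (357,229) and the grey ring (288,127). This needs two swaps through the mat.

```bash
cat > h.py <<'E'
from station import ctrl
import cv2,numpy as np
from scipy.spatial.transform import Rotation as R
def ray(c,uv):
    p=cv2.undistortPoints(np.float64([[uv]]),c["camera_matrix"],c["dist_coeffs"])[0,0]
    T=c["pose"];return T[:3,3],T[:3,:3]@np.array([p[0],-p[1],-1.])
def onz(c,uv,z):
    o,d=ray(c,uv);return o+d*(z-o[2])/d[2]
def proj(c,P):
    T=c["pose"];q=T[:3,:3].T@(np.atleast_2d(P)-T[:3,3]).T;q=np.float64([q[0],-q[1],-q[2]]).T
    return cv2.projectPoints(q,np.zeros(3),np.zeros(3),c["camera_matrix"],c["dist_coeffs"])[0][:,0]
def quat(th): # tool down, yaw th of the closing axis
    return (R.from_euler('z',th)*R.from_euler('x',np.pi)).as_quat()
def tri(cs,uvs):
    A=np.zeros((3,3));b=np.zeros(3)
    for c,u in zip(cs,uvs):
        o,d=ray(c,u);d/=np.linalg.norm(d);M=np.eye(3)-np.outer(d,d);A+=M;b+=M@o
    return np.linalg.solve(A,b)
E
python3 - <<'E'
from h import *;import pickle
d=pickle.load(open("d0.pkl","rb"))
pts=dict(walnutlid=((277,174),(364,209)),bluelid=((226,231),(412,164)),maplelid=((369,170),(249,203)),greenlid=((322,231),(317,156)),mat=((325,150),(290,291)),bottlecap=((277,295),(359,107)))
for k,(a,b) in pts.items(): print(k,tri([d["scene"],d["side"]],[a,b]).round(0))
T=d["wrist"]["pose"];tool=R.from_quat(ctrl.current_tool_rot())
print("cam in tool",tool.inv().apply(T[:3,3]-ctrl.current_tool_pos()).round(1),(tool.inv().as_matrix()@T[:3,:3]).round(2))
import cv2
for n,(x,y,w,h) in dict(scene=(210,120,200,150),side=(220,130,220,165)).items():
    im=cv2.resize(d[n]["img"][y:y+h,x:x+w],None,fx=3.6,fy=3.6,interpolation=cv2.INTER_CUBIC)
    cv2.imwrite(f"pics/{n}_crop.png",im[:,:,::-1])
E
```

```text
walnutlid [440. -18.  87.]
bluelid [ 458. -239.   90.]
maplelid [639. 139.  90.]
greenlid [ 651. -104.   94.]
mat [447. 209.   2.]
bottlecap [ 684. -314.  141.]
cam in tool [  80.5   -0.3 -122.1] [[-0.    0.95  0.32]
 [ 1.    0.   -0.  ]
 [-0.    0.32 -0.95]]
```

View pics/scene_crop.png

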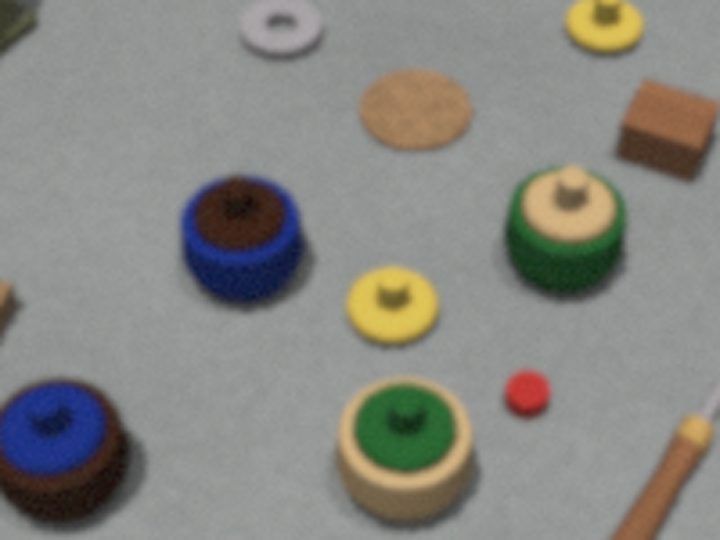

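The crop confirms the choice: on the blue box the lid is walnut, on the walnut box blue, on the maple box green and on the green box maple. The lone yellow lid is not on any box. Next I'll take nadir wrist shots above each lid and the mat.

```bash
cat >> h.py <<'E'
XY=dict(walnut=(440,-18),blue=(458,-239),maple=(639,139),green=(651,-104),mat=(447,209)) # lid positions, coarse
E
python3 - <<'E'
from h import *
for k,(x,y) in XY.items():
    b=np.arctan2(y,x)
    for dth in(0,np.pi/2,np.pi,-np.pi/2):
        th=b+dth
        p=np.array([x-80.5*np.cos(th),y-80.5*np.sin(th),230]);q=ctrl.inverse_kinematics(p,quat(th))
        g=ctrl.inverse_kinematics(np.array([x,y,89]),quat(th))
        print(k,round(dth,2),None if q is None else np.round(q,2),None if g is None else np.round(g,2))
E
```

```text
walnut 0 [-0.09  0.41  0.01  2.34 -0.01  0.39 -1.69] [-0.08  0.78  0.02  2.24 -0.12  0.12 -1.56]
walnut 1.57 [ 0.42  0.53 -0.46  2.09  0.41  0.61 -0.36] [-0.01  0.78 -0.09  2.24  0.48  0.14 -0.59]
walnut 3.14 [ 0.46  0.71 -0.87  1.88  0.69  0.89  0.78] [ 0.14  0.79 -0.33  2.23  1.03  0.27  0.42]
walnut -1.57 [ 0.48  0.78 -1.25  2.08  0.91  1.01  1.83] [-0.16  0.8   0.17  2.25 -0.84  0.16 -2.4 ]
blue 0 [ 0.33  0.49  0.07  2.14 -0.06  0.51 -1.61] [ 0.36  0.82  0.05  2.02 -0.12  0.3  -1.54]
blue 1.57 [ 0.77  0.6  -0.35  1.89  0.31  0.71 -0.25] [ 0.5   0.82 -0.18  2.01  0.4   0.34 -0.48]
blue 3.14 [ 0.83  0.77 -0.78  1.66  0.63  0.98  0.91] [ 0.68  0.85 -0.48  2.    0.84  0.49  0.67]
blue -1.57 [ 0.91  0.88 -1.25  1.87  0.93  1.14  1.96] [ 0.19  0.86  0.35  2.03 -0.76  0.39 -2.48]
maple 0 [-0.27  0.64 -0.05  1.75  0.04  0.75 -1.69] [-0.32  0.93  0.08  1.59 -0.11  0.62 -1.55]
maple 1.57 [ 0.11  0.8  -0.53  1.46  0.44  1.   -0.32] [-0.09  0.95 -0.37  1.58  0.47  0.7  -0.47]
maple 3.14 [ 0.09  1.   -0.92  1.18  0.77  1.31  1.01] [ 0.14  1.08 -0.88  1.56  0.95  0.98  0.74]
maple -1.57 [-0.87
[... 161 characters left out ...]
.06  0.63 -1.59]
green 1.57 [ 0.42  0.79 -0.42  1.45  0.35  0.98 -0.24] [ 0.26  0.95 -0.33  1.56  0.43  0.7  -0.43]
green 3.14 [ 0.42  0.98 -0.82  1.16  0.69  1.27  1.06] [ 0.4   1.   -0.62  1.55  0.73  0.83  0.91]
green -1.57 [-0.49  1.01  1.09  1.49 -0.93  1.21 -2.56] [-0.18  1.01  0.53  1.59 -0.69  0.74 -2.63]
mat 0 [-0.51  0.46 -0.06  2.2   0.05  0.48 -1.74] [-0.69  0.83  0.27  2.1  -0.71  0.31 -0.95]
mat 1.57 [-0.    0.61 -0.58  1.95  0.49  0.73 -0.44] [-0.57  0.81  0.07  2.09 -0.19  0.25  0.1 ]
mat 3.14 [ 0.11  0.94 -1.26  1.72  0.95  1.23  0.61] [ 0.13  1.15 -1.26  2.05  1.31  1.12  0.21]
mat -1.57 [-0.01  0.85 -1.25  1.93  0.93  1.1   1.92] [ 0.13  1.15 -1.26  2.05  1.31  1.12  1.78]
```

```bash
python3 - <<'E'
from h import *;import pickle
D={}
for k in("blue","walnut","green","maple","mat"):
    x,y=XY[k];th=np.arctan2(y,x)+np.pi/2
    ctrl.reach(np.array([x-80.5*np.cos(th),y-80.5*np.sin(th),230]),quat(th));ctrl.wait(.2)
    D[k]=ctrl.capture("wrist")
pickle.dump(D,open("d1.pkl","wb"))
print(ctrl.current_time_s())
for k in D: print(k,proj(D[k],[*XY[k],68 if k!="mat" else 6]).round())
im=np.vstack([np.hstack([D[k]["img"] for k in("blue","walnut")]),np.hstack([D[k]["img"] for k in("green","maple")])])
cv2.imwrite("pics/w1.png",cv2.resize(im,(800,500),interpolation=cv2.INTER_AREA)[:,:,::-1])
E
```

```text
6.2333
blue [[314.  83.]]
walnut [[314.  83.]]
green [[316.  86.]]
maple [[315.  82.]]
mat [[313.  84.]]
```

View pics/w1.png

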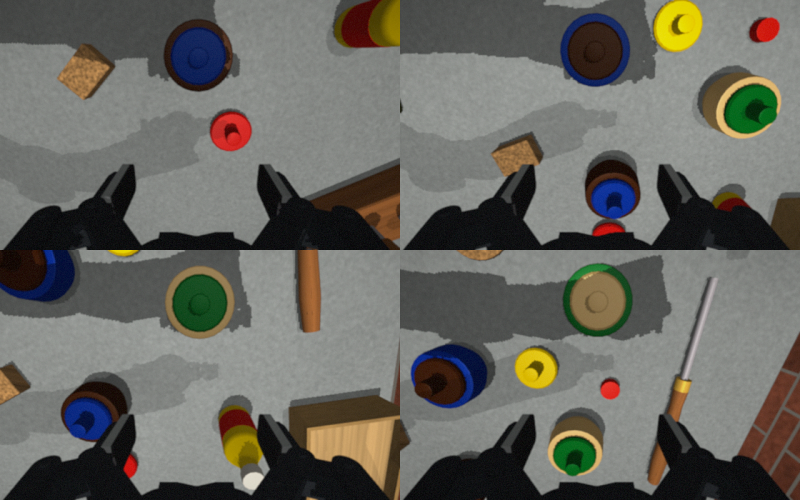

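The views show all four box/lid pairs at the top centre, at about (314,84) in full-resolution pixels, knobs concentric. Now circle fits.

```bash
cat >> h.py <<'E'
HUE=dict(blue=(105,135),green=(45,90),walnut=(0,25),maple=(10,32),mat=(5,25))
from scipy.optimize import least_squares
def fit(c,z,hue=None,uv=(314,84),win=85,smin=60):
    """circle fit on plane z of the coloured blob around uv -> x,y,radius,rms"""
    hsv=cv2.cvtColor(cv2.GaussianBlur(c["img"],(3,3),0),cv2.COLOR_RGB2HSV)
    lo,hi=hue or (0,179)
    m=cv2.inRange(hsv,(lo,smin,15),(hi,255,255))
    w=np.zeros_like(m);cv2.circle(w,tuple(int(v) for v in uv),win,255,-1);m&=w
    m=cv2.morphologyEx(m,cv2.MORPH_OPEN,np.ones((3,3)))
    cs=cv2.findContours(m,cv2.RETR_EXTERNAL,cv2.CHAIN_APPROX_NONE)[0]
    h=cv2.convexHull(max(cs,key=cv2.contourArea))[:,0]
    P=np.array([onz(c,p,z)[:2] for p in h])
    f=lambda q:np.hypot(*(P-q[:2]).T)-q[2]
    r=least_squares(f,[*P.mean(0),40],loss="soft_l1",f_scale=1.)
    return np.r_[r.x,np.sqrt(np.mean(r.fun**2))].round(1)
E
python3 - <<'E'
from h import *;import pickle
D=pickle.load(open("d1.pkl","rb"))
own=dict(blue="walnut",walnut="blue",green="maple",maple="green")
for k in own: print(k,"lid",fit(D[k],67,HUE[k],win=60),"box all",fit(D[k],45,smin=50))
print("mat",fit(D["mat"],6,HUE["mat"],smin=40))
E
```

```text
blue lid [ 4.570e+02 -2.456e+02  3.570e+01  1.000e-01] box all [ 4.572e+02 -2.456e+02  4.720e+01  2.000e-01]
walnut lid [ 4.381e+02 -1.770e+01  3.400e+01  1.000e-01] box all [ 4.38e+02 -1.75e+01  4.80e+01  2.00e-01]
green lid [ 6.534e+02 -1.046e+02  3.450e+01  1.000e-01] box all [ 6.538e+02 -1.046e+02  4.810e+01  2.000e-01]
maple lid [6.402e+02 1.383e+02 3.540e+01 1.000e-01] box all [6.402e+02 1.383e+02 4.780e+01 2.000e-01]
mat [4.490e+02 2.087e+02 4.980e+01 1.000e-01]
```

```bash
cat >> h.py <<'E'
LID=dict(blue=(457.1,-245.6),walnut=(438.,-17.6),green=(653.6,-104.6),maple=(640.2,138.3),mat=(449.,208.7)) # spots, named by the lid on them at first
BOX=dict(walnut=LID["blue"],blue=LID["walnut"],maple=LID["green"],green=LID["maple"])
def over(xy,z=220):
    th=np.arctan2(xy[1],xy[0])+np.pi/2
    ctrl.reach(np.array([*xy,z]),quat(th))
def pick(xy,z0,up=220):
    ctrl.gripper_to(.65,30);over(xy)
    ctrl.move_l([*xy,z0+60],feed=150)
    if ctrl.move_l([*xy,z0+38],feed=50,force_limit=10): print("touched at",ctrl.current_tool_pos())
    ctrl.gripper_to(0,30);ctrl.wait(.2)
    print("grip",ctrl.current_opening(),ctrl.current_finger_force())
    ctrl.move_l([*xy,z0+58],feed=50);ctrl.move_l([*xy,up],feed=150)
    print("lifted",ctrl.current_opening(),ctrl.current_contact_force())
def place(xy,z0):
    over(xy);ctrl.move_l([*xy,z0+56],feed=150)
    hit=ctrl.move_l([*xy,z0+37],feed=30,force_limit=6)
    print("down",hit,ctrl.current_tool_pos().round(1),ctrl.current_contact_force())
    ctrl.gripper_to(.65);ctrl.wait(.3)
    ctrl.move_l([*xy,z0+75],feed=80);ctrl.move_l([*xy,220],feed=200)
def look(xy):
    th=np.arctan2(xy[1],xy[0])+np.pi/2
    ctrl.reach(np.array([xy[0]-80.5*np.cos(th),xy[1]-80.5*np.sin(th),230]),quat(th));ctrl.wait(.2)
    return ctrl.capture("wrist")
E
python3 - <<'E'
from h import *
pick(LID["walnut"],52);place(LID["mat"],6)
c=look(LID["mat"]);print(fit(c,21,HUE["walnut"],win=60),ctrl.current_time_s())
c2=look(LID["walnut"])
im=np.hstack([c["img"],c2["img"],]);cv2.imwrite("pics/p1.png",cv2.resize(im,(800,250),interpolation=cv2.INTER_AREA)[:,:,::-1])
E
```

```text
grip 0.2695537415938177 29.26204651594162
lifted 0.2707233527029434 [ 1.05997031  0.40814569 -0.95237585]
down True [448.8 208.6  43.6] [0.28839609 0.26359073 4.76876847]
[4.490e+02 2.088e+02 4.730e+01 1.000e-01] 16.35
```

View pics/p1.png

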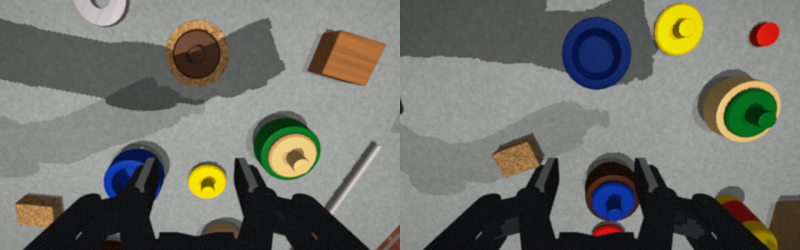

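The walnut lid lies centred and flat on the mat (full-resolution px about (314,88)), and the blue box is open and in place at (314,84). Continuing.

```bash
python3 - <<'E'
from h import *
c0=look(BOX["blue"]);print("blue box",fit(c0,45,smin=50))
pick(LID["blue"],52);place(BOX["blue"],52)
c=look(BOX["blue"]);print("blue box",fit(c,45,smin=50))
c1=look(BOX["walnut"]);print("walnut box",fit(c1,45,smin=50))
pick(LID["mat"],6);place(BOX["walnut"],52)
c2=look(BOX["walnut"]);print("walnut box",fit(c2,45,smin=50),ctrl.current_time_s())
im=np.hstack([c["img"],c2["img"],]);cv2.imwrite("pics/p2.png",cv2.resize(im,(800,250),interpolation=cv2.INTER_AREA)[:,:,::-1])
E
```

```text
blue box [ 4.382e+02 -1.760e+01  4.800e+01  2.000e-01]
grip 0.2674625412739003 29.437195658683777
lifted 0.2671894247363335 [-0.05037559 -1.21304406 -1.47841066]
down True [438.  -17.6  90.2] [-1.03961735  0.73294489  5.94954682]
blue box [ 4.382e+02 -1.760e+01  4.800e+01  2.000e-01]
walnut box [ 4.571e+02 -2.455e+02  4.720e+01  2.000e-01]
grip 0.2653399595323076 29.49461728334427
lifted 0.26744804372922815 [-0.06055422  0.16828373 -1.25032214]
down True [ 457.  -245.6   91.1] [0.61567705 0.69798776 4.73296012]
walnut box [ 4.571e+02 -2.455e+02  4.720e+01  3.000e-01] 40.4583
```

View pics/p2.png

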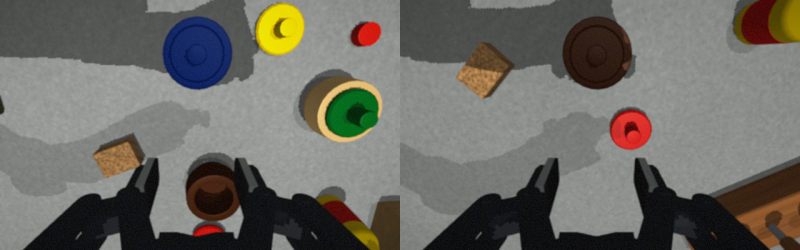

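Blue and walnut lids sit concentric in their own boxes at about (314,84). Now the other pair.

```bash
python3 - <<'E'
from h import *
pick(LID["green"],52);place(LID["mat"],6)
c=look(LID["mat"]);print("green on mat",fit(c,20,HUE["green"],win=60))
print("maple box",fit(look(BOX["maple"]),45,smin=50))
pick(LID["maple"],52);place(BOX["maple"],52)
c=look(BOX["maple"]);print("maple box",fit(c,45,smin=50))
print("green box",fit(look(BOX["green"]),45,smin=50))
pick(LID["mat"],6);place(BOX["green"],52)
c2=look(BOX["green"]);print("green box",fit(c2,45,smin=50),ctrl.current_time_s())
im=np.hstack([c["img"],c2["img"],]);cv2.imwrite("pics/p3.png",cv2.resize(im,(800,250),interpolation=cv2.INTER_AREA)[:,:,::-1])
s=ctrl.capture("side")["img"][90:270,210:470]
cv2.imwrite("pics/s3.png",cv2.resize(s,None,fx=3,fy=3)[:,:,::-1])
E
```

```text
grip 0.2691562054281631 29.457567930221558
lifted 0.26908620325876104 [ 0.59883099 -0.29865057 -0.7616202 ]
down True [448.8 208.6  43.5] [-1.2382947   0.18865903  5.88762961]
green on mat [4.480e+02 2.084e+02 3.470e+01 2.000e-01]
maple box [ 6.537e+02 -1.046e+02  4.810e+01  2.000e-01]
grip 0.2689023107885013 29.45726752281189
lifted 0.26516311747524934 [-0.13572359 -0.13367535 -1.30343717]
down True [ 653.3 -104.7   90.4] [-0.57413859  0.27563099  5.39099479]
maple box [ 6.537e+02 -1.046e+02  4.800e+01  2.000e-01]
green box [6.403e+02 1.384e+02 4.780e+01 2.000e-01]
grip 0.2721938815173493 29.491221606731415
lifted 0.2703453351187601 [-0.63757686 -0.34004908 -1.22358939]
down True [640.  138.1  91.1] [-0.85269883 -0.31582569  5.37300573]
green box [6.402e+02 1.383e+02 4.780e+01 2.000e-01] 74.4
```

View pics/p3.png

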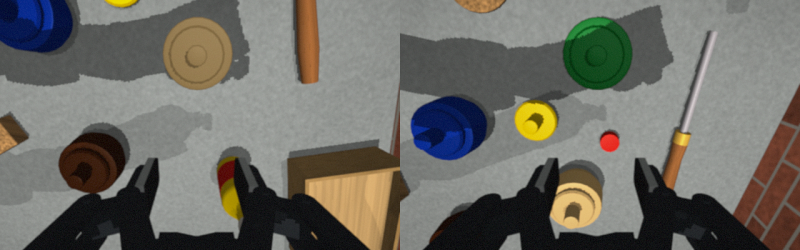

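View pics/s3.png

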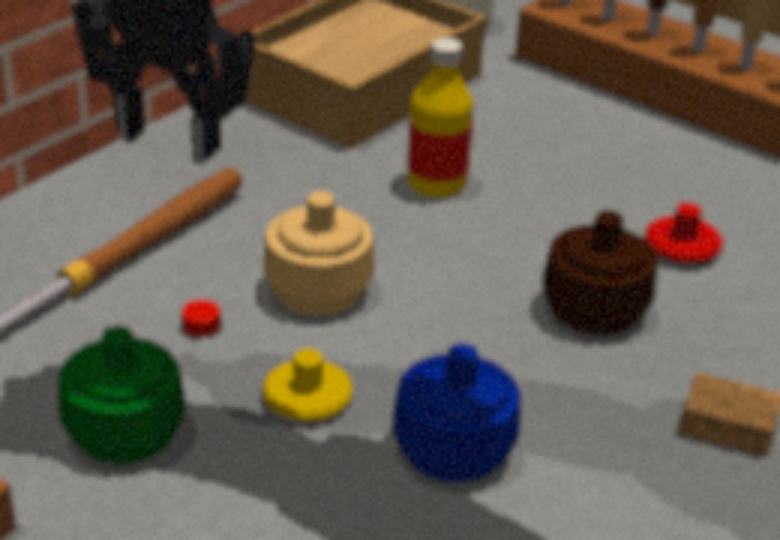

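All four boxes wear their own lids, seated level and concentric (crop: green (120,400), maple (320,255), blue (458,410), walnut (600,275)). The bottle is upright and the gripper is clear.

```bash
python3 -c "
from station import ctrl
ctrl.wait(.5);print(ctrl.job_done())"
```

```text
the job is handed in; nothing more can be done
None
```

The job is handed in: in the last camera views all four boxes wear the lid of their own colour, seated level, boxes unmoved and the bottle upright, at about 75 s of the 134 s allowed; the judge's verdict was not shown.

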